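# Bin day on the week wheel

## Robot

A 6-joint arm with a two-finger parallel gripper is mounted at the origin on a cart in front of the work surface, level with it; the furniture and walls round the work are solid. World frame = base frame: x ahead of the robot, y to its left, z up, the work surface at z = 0. Lengths are in m, angles in rad, forces in N, time in s.
With the tool pointing down it reaches from about 0.35 to 1 m from the base axis. Payload 7.1 kg.
Tool frame: the origin (TCP) lies between the finger pads; the fingertips stand 22 mm ahead of it and the grasp point (between the pads) lies 3 mm ahead of it; z points along the fingers, y is the line along which they close (so a half turn about z gives the same grasp; the last joint's range is limited). The gripper opens to 85 mm and grips with 20 to 120 N. Pads are 22 mm wide; open, the fingers measure 114 mm over their backs; the gripper's body (76 mm by 85 mm) begins 54 mm behind the grasp point. The pads swing forward as they close: fully open they stand 13 mm farther back than shut.
Start: joints at [-1.362, 0.423, 1.63, -0, 1.089, -0.019], TCP at [0.141, -0.609, 0.253] pointing down, gripper open.
Joint ranges: [-3, 3], [-0.9, 2.11], [0.09, 2.58], [-1.31, 4.45], [0.11, 2.69], [-2.54, 2.54]. Speed limits (rad/s): [2.39, 2.39, 3.01, 3.14, 3.14, 3.14].

## Interface

Orientations are given as a rotation vector (axis times angle).
In Python, from rig import manip gives the robot as it stands. The module is installed in compiled form; this text tells all that it offers. Calls block until the motion is done:
- manip.move_to(position, orientation): joint-space move of the TCP to a pose.
- manip.servo_line(position, orientation=None, rate=0.15): straight line of the TCP; orientation=None keeps the orientation; rate is the mean speed in m/s.
- manip.set_joints(angles): joint-space move.
- manip.command_gripper(opening, f_grip=None): finger opening in m; f_grip is the grip in N (None keeps the last); returns when the fingers have stopped.
- manip.hold(seconds).
- manip.solve_ik(position, orientation): joint angles nearest the present ones, or None.
- manip.camera(name): name is "scene" or "top" or "wrist"; returns a dict with "image" (400x640x3 uint8, red, green, blue), "fx", "fy", "cx", "cy" (pixels), "k1" (the pictures are not rectified: a ray, as slopes to the right and down, at radius r is drawn at 1 + k1 r^2 times it, then the intrinsics apply), "cam_to_world" (4x4, takes a point from camera to world coordinates); the wrist camera has in their place "mount" (4x4, takes a point from camera to tool coordinates, whose origin is the TCP and whose axes are the flange's). Camera axes: x right, y down, z forward; pixel columns grow to the right and rows downward; lengths in m; the calibration is good to about 2 mm. A picture is of the moment at which its call begins: read the wrist's pose just before it. There is no depth.
A pose or a line that the arm cannot do raises manip.IKError and nothing moves.
- manip.sign_off(): hands the job in; it is judged then, once.
Readings, each from a call of its own:
- manip.get_time(): time.
- manip.get_joint_positions(): joint angles.
- manip.get_joint_vel(): joint speeds.
- manip.get_tau(): joint torques, N m.
- manip.get_position(): TCP position.
- manip.get_ee_rot(): TCP orientation.
- manip.get_contact_force(): force on the tool from outside, world axes, zero at the start.
- manip.get_torque(): the same for the moment, N m.
- manip.get_width(): finger opening in m.
- manip.get_grip_force(): force on a finger pad.
Only numpy, scipy, OpenCV 4.12 (cv2) and the standard library are available. Lean on these libraries where they do the work, as an engineer would, in place of code of your own. Each camera call takes 0.05 s, during which the arm holds its last target. There are 200 camera calls.

## Task

It is bin day: with gentle fingertip flicks at its edge, advance the seven-lobed week wheel clockwise (seen from above) until the lobe with the raised stud has clicked into place at the fixed pointer, never going past it. Make the last click a flick of its own: when the stud is one lobe short of the pointer, take the finger off the wheel for a moment, then flick it once more. Only push with a fingertip, lightly: nothing is squeezed or lifted, and the wheel's foot, the garlic, the tin and the shaker stay where they stand.

Things in the scene. Friction and masses are not known exactly. Their poses are not given: they have to be found in the camera images.
- week_base: Grey round foot of the week wheel, loose, 0.9 kg, rubber-soled, 166 mm across, its flat top 20 mm above the dark mat (mat top: z = 8 mm). Origin: on the wheel's axis at mat height; z up; +x points from the axis to the pointer, which is on the far side (yaw within 0.3 rad). At rest, a gap's middle stands straight across from the pointer.
- week_wheel: White star wheel, 140 mm across, on the foot. Seven lobes 0.898 rad apart, each 10 mm wide, round-ended, reaching 70 mm from the axis, top 46 mm above the mat. Between them the hub (radius 37 mm) is low, 30 mm above the mat; outside the hub the gaps go down to the foot; at 62 mm from the axis a gap is 45 mm wide. Origin on the axis at mat height; +x along the studded lobe.
- week_turn (a joint): Turn of the wheel, rad: 0 = studded lobe at the pointer, positive = clockwise from above. It clicks to rest every 0.898 rad (0, -0.898, -1.795 ...): a spring holds it there, yields to about 2 N at the lobes' ends and pulls it on into the next rest once pushed past half way. It starts 2, 3 or 4 clicks before 0; an end stop at -4.1 means that only clockwise turning gets there.
- stud (a point): Top of the dark steel stud, 10 mm across, 9 mm high, standing on one lobe only, 60 mm from the axis; its top 55 mm above the mat.
- pointer_tip (a point): Tip of the fixed pointer, a grey upright fin outside the wheel, 22 mm wide, 60 mm high, 94 to 104 mm from the axis with a nose pointing inward to this tip: 81 mm from the axis, 56 mm above the mat.
- garlic: Loose garlic bulb, 60 mm across, 58 mm high, to the left of the wheel; origin under its centre. Leave alone.
- tin: Loose flat tin, 86 mm across, 40 mm high, to the right of the wheel; origin under its centre. Leave alone.
- shaker: Loose small shaker, 44 mm across, 90 mm high, to the right and behind; origin under its centre. Leave alone.

How it is judged:
On the way:
1. the wheel rests one click short of the pointer with the finger off it (value of joint week_turn between -1.0476 and -0.7476 rad and contact force between the fingers and week_wheel below 0.1 N), for 0.2 s.
At the end, for the whole second after the job is handed in: The studded lobe rests clicked in at the pointer (within 0.15 rad), the wheel is still, and foot, garlic, tin and shaker are within 20 mm of where they stood (value of joint week_turn between -0.15 and 0.15 rad and velocity of joint week_turn between -0.1 and 0.1 rad/s and distance of each of garlic, tin, shaker, week_base from where it was at the start of the episode below 0.02 m); the robot touches nothing.
It fails at once if the studded lobe is driven past the pointer (more than 0.5 rad, over half a click) (value of joint week_turn above 0.5 rad).
It fails at once if the foot is shoved by more than 20 mm or lifted by more than 8 mm (distance of week_base from where it was at the start of the episode above 0.02 m or height (world z) of week_base above 0.016 m).
It fails at once if the wheel is squeezed or pressed hard (fingers on it with more than 25 N) (contact force between the fingers and week_wheel above 25 N).
It fails at once if the garlic, tin or shaker is moved or lifted by more than 20 mm (distance of any of garlic, tin, shaker from where it was at the start of the episode above 0.02 m).
It also fails if it takes over 59 s, if anything falls off the work surface, if the arm or the gripper's body presses on something with over 40 N, if the wrist force passes 120 N, or if a joint passes its speed limit or range.

## Working session

There is one attempt and no reset: what is moved stays moved. The work goes in short steps, each a Python script; the robot and the scene stay as the last script left them, time stands still between calls to the robot, and variables do not carry over. Pictures are saved under pics/ and viewed, at most 10 in all, crops included, and the job is handed in when it is done.

```bash
mkdir -p pics
cat > h.py <<'E'
import numpy as np, cv2
from rig import manip
def grab(n):
    c=manip.camera(n); return c
def save(c,p): cv2.imwrite(p,cv2.cvtColor(c["image"],cv2.COLOR_RGB2BGR))
def ray(c,u,v,z,T=None):
    T=c["cam_to_world"] if T is None else T
    K=np.array([[c["fx"],0,c["cx"]],[0,c["fy"],c["cy"]],[0,0,1.]])
    p=cv2.undistortPoints(np.array([[[u,v]]],float),K,np.array([c["k1"],0,0,0.]))[0,0]
    d=T[:3,:3]@np.array([p[0],p[1],1.]); o=T[:3,3]
    return o+d*(z-o[2])/d[2]
def proj(c,P):
    T=np.linalg.inv(c["cam_to_world"]); q=T[:3,:3]@np.array(P)+T[:3,3]; x=q[:2]/q[2]; x=x*(1+c["k1"]*(x@x))
    return np.array([c["fx"]*x[0]+c["cx"],c["fy"]*x[1]+c["cy"]])
E
python3 - <<'E'
from h import *
for n in ("top","scene"):
    c=grab(n); save(c,f"pics/{n}0.png"); print(n,c["fx"],c["k1"],np.round(c["cam_to_world"],3).tolist())
print(manip.get_time(),manip.get_ee_rot())
E
```

```text
top 381.82297350872983 -0.07506612602910923 [[-0.021, -0.987, 0.159, 0.382], [-0.999, 0.028, 0.041, 0.074], [-0.045, -0.158, -0.986, 0.913], [0.0, 0.0, 0.0, 1.0]]
scene 398.7246296818691 -0.06912149283713906 [[0.833, 0.488, -0.262, 0.747], [0.554, -0.722, 0.415, -0.265], [0.014, -0.491, -0.871, 0.839], [0.0, 0.0, 0.0, 1.0]]
0.1 [-3.11980201e+00 -3.56899915e-01  1.88844623e-04]
```

View pics/top0.png

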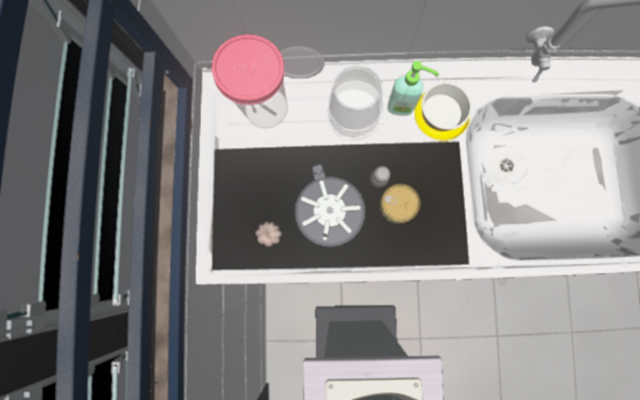

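View pics/scene0.png

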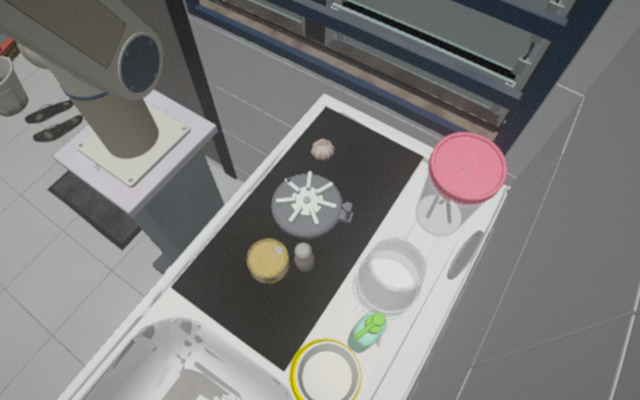

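The top view shows the wheel hub near (330,210), the pointer near (318,172), garlic at (268,234), tin at (400,204), shaker at (380,176), and a dark dot near (325,237) that is probably the stud. In the scene view the wheel is at (307,203), the pointer at (346,212), and a dark dot at (287,181). Next I'll measure these.

Run:
```python
from h import *
out=[]
for n,(u,v) in (("top",(330,210)),("scene",(307,203))):
    c=grab(n); im=c["image"]; r=45
    g=im.min(axis=2); m=np.zeros(g.shape,np.uint8); m[v-r:v+r,u-r:u+r]=(g[v-r:v+r,u-r:u+r]>165)*255
    k,l,s,ce=cv2.connectedComponentsWithStats(m); i=1+np.argmax(s[1:,4])
    pts=np.argwhere(l==i)[:,::-1]
    W=np.array([ray(c,a,b,.054)[:2] for a,b in pts])
    (cx,cy),R=cv2.minEnclosingCircle(W.astype(np.float32)); C=np.array([cx,cy])
    # refine using 7-fold symmetry: lobe tips
    d=W-C; rr=np.hypot(*d.T); a=np.arctan2(d[:,1],d[:,0]); s_=rr>.045
    ph=np.angle(np.exp(1j*7*a[s_]).sum())/7
    print(n,s[i,4],"C",C,"R",R,"lobe phase",ph, "conc",abs(np.exp(1j*7*a[s_]).mean()))
    for q in range(7):
        t=ph+q*2*np.pi/7; vals=[]
        for rad in (.05,.055,.06,.065,.07):
            x,y=proj(c,[C[0]+rad*np.cos(t),C[1]+rad*np.sin(t),.054]); vals.append(int(g[int(round(y)),int(round(x))]))
        print(round(np.rad2deg(t)),vals)
    b=im[v-55:v+55,u-60:u+60]; out.append(cv2.resize(b,(400,367),interpolation=cv2.INTER_CUBIC))
cv2.imwrite("pics/crop.png",cv2.cvtColor(np.hstack(out),cv2.COLOR_RGB2BGR))
c=grab("top")
for nm,p,z in (("pointer",(318,172),.066),("studtop",(325,237),.063),("garlic",(268,234),.035),("tin",(400,204),.048),("shaker",(382,173),.098)): print(nm,ray(c,*p,z))
```

```text
top 1316 C [0.49229974 0.09015916] R 0.07017045468091965 lobe phase 0.2651678282083247 conc 0.9173337064063534
15 [236, 234, 234, 238, 158]
67 [237, 237, 237, 240, 194]
118 [238, 238, 238, 240, 179]
169 [238, 184, 103, 192, 168]
221 [239, 237, 234, 239, 190]
272 [238, 235, 237, 240, 180]
324 [239, 236, 237, 240, 158]
scene 1022 C [0.49660391 0.08617075] R 0.06886690855026245 lobe phase 0.2647387588275731 conc 0.9331423380245958
15 [212, 214, 215, 206, 162]
67 [207, 205, 205, 204, 165]
118 [209, 209, 207, 210, 158]
169 [213, 198, 112, 115, 181]
221 [207, 215, 214, 213, 146]
272 [210, 208, 207, 202, 151]
324 [213, 211, 212, 212, 140]
pointer [0.57632893 0.11306404 0.066     ]
studtop [0.4288424  0.10063682 0.063     ]
garlic [0.44032209 0.23334878 0.035     ]
tin [ 0.50021581 -0.07138384  0.048     ]
shaker [ 0.56246156 -0.02769269  0.098     ]
```

View pics/crop.png

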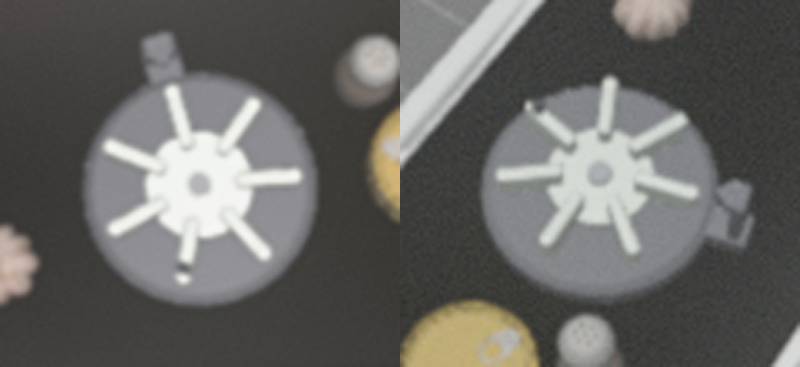

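The stud's lobe is at 169° and the pointer at 15°, so the stud is three clicks short. Heights, sizes and radius all agree with the given values. My plan is to close the fingers, reach into the near-side gap at 195°, and sweep one lobe pitch clockwise along the arc. That ends in the middle of the next gap, touching nothing, and then I lift. I'll do the first flick and check it.

```bash
cat >> h.py <<'E'
from scipy.spatial.transform import Rotation as Ro
C=np.array([.4945,.088]); PH=.265; P=2*np.pi/7; RAD=.072; ZL=.067; ZH=.115
def pose(t,z,r=RAD):
    y=-np.array([np.cos(t),np.sin(t),0]); Z=np.array([0,0,-1.]); x=np.cross(y,Z)
    return [C[0]+r*np.cos(t),C[1]+r*np.sin(t),z], Ro.from_matrix(np.c_[x,y,Z]).as_rotvec()
def flick():
    t0=PH+np.pi
    p,o=pose(t0,ZH); manip.servo_line(p,o,.12)
    p,o=pose(t0,ZL); manip.servo_line(p,o,.06); print("down",np.round(manip.get_contact_force(),1))
    for k in range(1,9):
        p,o=pose(t0-P*k/8,ZL); manip.servo_line(p,o,.03); print(k,np.round(manip.get_contact_force(),1),np.round(manip.get_position(),3))
    manip.hold(.4)
    manip.servo_line(pose(t0-P,ZH)[0],None,.1); print("t",manip.get_time())
E
python3 - <<'E'
from h import *
manip.command_gripper(0,20)
p,o=pose(PH+np.pi,.2)
for z in (ZL,ZH,.2): 
    for t in (PH+np.pi,PH+np.pi-P): print(np.round(manip.solve_ik(*pose(t,z)),2))
manip.move_to(p,o); print(manip.get_time(),manip.get_width())
flick()
for n in ("top","scene"): save(grab(n),f"pics/{n}1.png")
a=[cv2.imread(f"pics/{n}1.png") for n in("top","scene")]
f=lambda i,u,v: cv2.resize(i[v-55:v+55,u-60:u+60],(400,367),interpolation=cv2.INTER_CUBIC)
cv2.imwrite("pics/crop1.png",np.hstack([f(a[0],330,210),f(a[1],307,203)]))
E
```

```text
[ 0.13  0.49  2.15 -0.    0.5  -0.13]
[0.26 0.51 2.1  0.   0.53 0.9 ]
[ 0.13  0.39  2.14 -0.    0.62 -0.13]
[0.26 0.41 2.08 0.   0.64 0.9 ]
[ 0.13  0.22  2.09 -0.    0.84 -0.13]
[0.26 0.26 2.04 0.   0.85 0.9 ]
3.625 0.0003189162409788958
down [-0.2 -0.3  0.3]
1 [-0.4  0.7  0.1] [0.424 0.077 0.067]
2 [ 0.3 -0.8 -0.3] [0.423 0.085 0.067]
3 [ 0.4 -1.4  1.4] [0.423 0.093 0.067]
4 [-0.5 -2.   0.3] [0.424 0.101 0.067]
5 [ 0.5 -0.  -0.2] [0.426 0.109 0.067]
6 [-0.3 -0.6  0.4] [0.428 0.116 0.067]
7 [ 0.1  0.  -0.1] [0.432 0.124 0.067]
8 [1.  1.1 0.2] [0.436 0.13  0.067]
t 9.8
```

View pics/crop1.png

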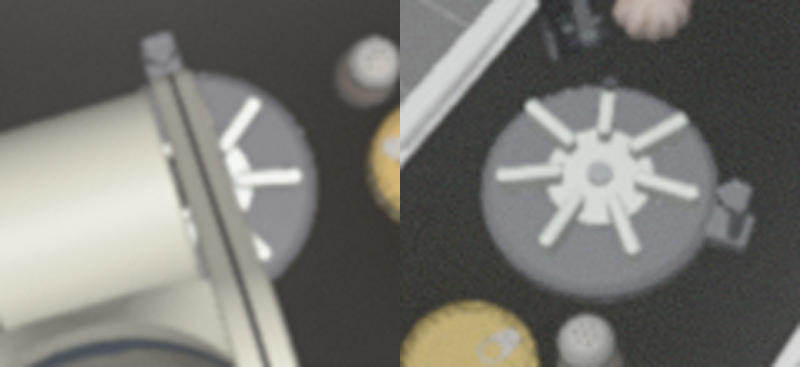

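The first flick worked. In the scene crop the stud's lobe has moved from (537,107) to (609,83), one click. The foot and neighbours haven't moved. Second flick next.

Run:
```python
from h import *
flick(); manip.hold(.5)
im=grab("scene"); save(im,"pics/scene2.png")
i=cv2.imread("pics/scene2.png"); cv2.imwrite("pics/crop2.png",cv2.resize(i[138:268,237:377],(560,520),interpolation=cv2.INTER_CUBIC))
```

```text
down [ 0.7 -0.3  0.4]
1 [ 0.7 -0.3  0.5] [0.424 0.077 0.067]
2 [-0.2 -1.2  0.6] [0.423 0.085 0.067]
3 [-0.  -0.8 -0.6] [0.423 0.093 0.067]
4 [-0.  -0.9  1.5] [0.424 0.101 0.067]
5 [0.2 0.9 0.9] [0.426 0.109 0.067]
6 [-0.7  0.1 -0.4] [0.428 0.116 0.067]
7 [-1.   0.8 -0.4] [0.432 0.124 0.067]
8 [ 0.6 -0.2  0.9] [0.436 0.13  0.067]
t 16.2667
```

View pics/crop2.png

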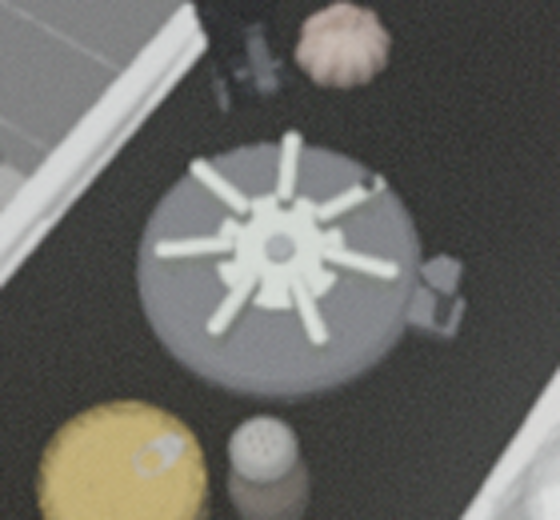

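The stud is now at (370,182) in the crop, one lobe short of the pointer at (435,290). The finger is off the wheel and has been for more than 0.5 s. Now the last flick.

Run:
```python
from h import *
flick()
p=manip.get_position(); manip.servo_line([p[0],p[1],.2],None,.15); manip.hold(.5)
save(grab("scene"),"pics/scene3.png")
i=cv2.imread("pics/scene3.png"); cv2.imwrite("pics/crop3.png",cv2.resize(i[138:268,237:377],(560,520),interpolation=cv2.INTER_CUBIC))
print(manip.get_time())
```

```text
down [ 0.2 -0.2 -0.2]
1 [-0.5 -0.4  0.5] [0.424 0.077 0.067]
2 [ 0.1 -0.1  1.6] [0.423 0.085 0.067]
3 [-0.2 -1.5  0.5] [0.423 0.093 0.067]
4 [ 0.3 -1.3 -0.1] [0.424 0.101 0.067]
5 [ 0.3 -0.8 -0.2] [0.426 0.109 0.067]
6 [-0.6 -0.3  0.5] [0.428 0.116 0.067]
7 [ 0.5 -0.6 -0.4] [0.432 0.124 0.067]
8 [0.2 0.3 0.4] [0.436 0.13  0.067]
t 23.1833
24.45
```

View pics/crop3.png

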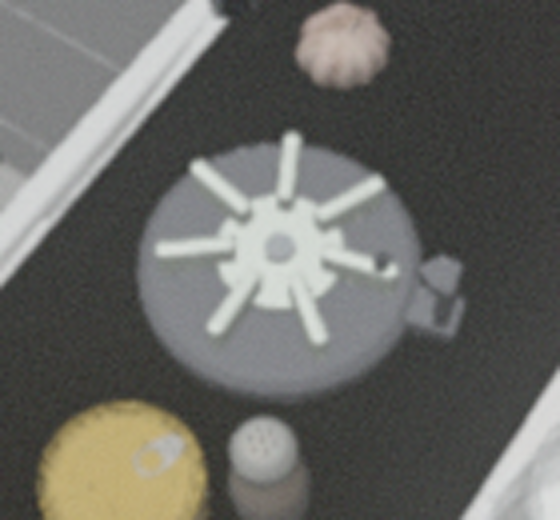

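The stud, at (381,262), is now on the lobe at the pointer. Nothing else has moved and the arm is clear, so I'm handing in.

```bash
python3 -c "
from rig import manip
print(manip.sign_off())"
```

```text
the job is handed in; nothing more can be done
None
```

The job is handed in: three light flicks brought the studded lobe to the pointer, with the finger lifted off before the last one, and the final picture shows it clicked in and nothing else moved; no verdict came back.

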